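# Tighten a book press evenly, crisscross in two passes

### The arm

A 7-joint arm with a two-finger parallel gripper is mounted at the origin on a cart in front of the work surface, level with it; the furniture and walls round the work are solid. World frame = base frame: x ahead of the robot, y to its left, z up, the work surface at z = 0. Lengths are in m, angles in rad, forces in N, time in s.
With the tool pointing down it reaches from about 0.425 to 0.95 m from the base axis. Payload 4.7 kg.
Tool frame: the origin (TCP) lies between the finger pads; the fingertips stand 25 mm ahead of it and the grasp point (between the pads) lies 6 mm ahead of it; z points along the fingers, y is the line along which they close (so a half turn about z gives the same grasp; the last joint's range is limited). The gripper opens to 85 mm and grips with 20 to 120 N. Pads are 22 mm wide; open, the fingers measure 114 mm over their backs; the gripper's body (76 mm by 85 mm) begins 54 mm behind the grasp point. The pads swing forward as they close: fully open they stand 13 mm farther back than shut.
Start: joints at [-1.299, 0.469, -0.049, 1.532, 0.024, 1.141, -0.082], TCP at [0.2, 0.645, 0.256] pointing down, gripper open.
Joint ranges: [-2.59, 2.59], [-0.33, 1.99], [-1.39, 1.29], [0.1, 2.45], [-1.04, 4.18], [0.21, 1.99], [-2.66, 2.66]. Speed limits (rad/s): [2.57, 2.57, 3.14, 3.14, 3.14, 3.14, 3.14].

### API

Orientations are given as a 3x3 rotation matrix whose columns are the frame's x, y, z axes.
In Python, from rig import * gives the robot as it stands. Calls block until the motion is done:
- movep(position, orientation): joint-space move of the TCP to a pose.
- move_l(position, attitude=None, feed=0.15, until_force=None): straight line of the TCP; attitude=None keeps the orientation; feed is the mean speed in m/s. With until_force (N) it stops when the force on the tool has changed by that much, and returns True; else False.
- move_joints(angles): joint-space move.
- command_gripper(opening, newtons=None): finger opening in m; newtons is the grip in N (None keeps the last); returns when the fingers have stopped.
- sleep(seconds).
- inverse_kinematics(position, orientation): joint angles nearest the present ones, or None.
- sense(): the state.
- camera(name): name is "side" or "top" or "wrist"; returns (picture, depth): 480x640x3 uint8, red, green, blue; 480x640 float32, m along the optical axis (not along the pixel's ray), 0 where there is no reading.
- camera_params(name): a dict with "K" (3x3 intrinsics, pixels), "position" and "rotation" of the camera in the world; the wrist camera has in their place "tool_from_camera" (4x4, takes a point from camera to tool coordinates, whose origin is the TCP and whose axes are the flange's). Camera axes: x right, y down, z forward; pixel columns grow to the right and rows downward; lengths in m; the calibration is good to about 2 mm. A picture is of the moment at which its call begins: read the wrist's pose just before it. camera_params takes no time and is no camera call.
A pose or a line that the arm cannot do raises Unreachable and nothing moves.
- finish_job(): hands the job in; it is judged then, once.
The state is a dict: "time_s": time; "joint_pos": joint angles; "qd": joint speeds; "joint_efforts": joint torques, N m; "position": TCP position; "tcp_rot": TCP orientation; "wrist_force": force on the tool from outside, world axes, zero at the start; "ft_torque": the same for the moment, N m; "finger_gap": finger opening in m; "gripper_force": force on a finger pad.
Only numpy, scipy, OpenCV 4.12 (cv2) and the standard library are available. Lean on these libraries where they do the work, as an engineer would, in place of code of your own. Each camera call takes 0.05 s, during which the arm holds its last target. There are 200 camera calls.

### The job

Clamp the book by pushing round the handles of the press's four corner nuts, clockwise seen from above, in crisscross order: after one nut always do the one diagonally opposite before the other two. First bring all four about halfway, so that each handle points straight out over its short edge of the board, and only then, crisscross again, bring all four fully home against their stops. Leave the other things on the table where they are.

Things in the scene. Friction and masses are not known exactly. Their poses are not given: they have to be found in the camera images.
- press: wooden book press fixed to the table; boards 150 (press x) x 240 (y) x 16 mm, steel studs at x +-50, y +-100 mm, tops 96 mm above the table. Origin: centre of underside; x away from the robot at yaw 0. Springs hold the top board up against the nuts; its top face is 63 mm above the table with nuts slack (a 6 mm batten, 30 x 120 mm, on its middle), 55 mm with nuts home
- nut_a (a joint): handle nut on the near left corner (-x, +y of the press); nut_c lies across the diagonal. 0 slack, grows clockwise seen from above (tightens), 1.6 rad home on a hard stop; starts at 0 to 0.2. Handle direction: press +y turned anticlockwise by (0.8 - value), so at half (0.8) it points straight out. Turns with 0.12 N m, stays where left, sinks 5 mm per rad
- nut_a_hub (a point): point on the nut's axis at the height of the centre of its handle bar (79 mm above the table when slack, 71 when home). Hub radius 15 mm, its top 8 mm above this point
- nut_a_handle (a point): point on the centre line of the nut's level handle bar, 50 mm from the axis. Dark steel bar 12 mm wide and 12 mm high, with a rounded end of radius 9 mm centred 68 mm from the axis
- nut_b (a joint): handle nut on the near right corner (-x, -y); nut_d lies across the diagonal. 0 slack, grows clockwise seen from above (tightens), 1.6 rad home on a hard stop; starts at 0 to 0.2. Handle direction: press -y turned anticlockwise by (0.8 - value), so at half (0.8) it points straight out. Turns with 0.12 N m, stays where left, sinks 5 mm per rad
- nut_b_hub (a point): point on the nut's axis at the height of the centre of its handle bar (79 mm above the table when slack, 71 when home). Hub radius 15 mm, its top 8 mm above this point
- nut_b_handle (a point): point on the centre line of the nut's level handle bar, 50 mm from the axis. Dark steel bar 12 mm wide and 12 mm high, with a rounded end of radius 9 mm centred 68 mm from the axis
- nut_c (a joint): handle nut on the far right corner (+x, -y); nut_a lies across the diagonal. 0 slack, grows clockwise seen from above (tightens), 1.6 rad home on a hard stop; starts at 0 to 0.2. Handle direction: press -y turned anticlockwise by (0.8 - value), so at half (0.8) it points straight out. Turns with 0.12 N m, stays where left, sinks 5 mm per rad
- nut_c_hub (a point): point on the nut's axis at the height of the centre of its handle bar (79 mm above the table when slack, 71 when home). Hub radius 15 mm, its top 8 mm above this point
- nut_c_handle (a point): point on the centre line of the nut's level handle bar, 50 mm from the axis. Dark steel bar 12 mm wide and 12 mm high, with a rounded end of radius 9 mm centred 68 mm from the axis
- nut_d (a joint): handle nut on the far left corner (+x, +y); nut_b lies across the diagonal. 0 slack, grows clockwise seen from above (tightens), 1.6 rad home on a hard stop; starts at 0 to 0.2. Handle direction: press +y turned anticlockwise by (0.8 - value), so at half (0.8) it points straight out. Turns with 0.12 N m, stays where left, sinks 5 mm per rad
- nut_d_hub (a point): point on the nut's axis at the height of the centre of its handle bar (79 mm above the table when slack, 71 when home). Hub radius 15 mm, its top 8 mm above this point
- nut_d_handle (a point): point on the centre line of the nut's level handle bar, 50 mm from the axis. Dark steel bar 12 mm wide and 12 mm high, with a rounded end of radius 9 mm centred 68 mm from the axis
- folder_bone: flat bone folder, 22 x 159 x 8 mm, loose on the table in front of the press; bystander. Origin: centre of the underside
- card_box: pack of cards, 101 x 66 x 12 mm, loose on the table at the left of the press; bystander. Origin: centre of the underside
- jar_clips: round clear clip jar, 68 mm wide, 54 mm high, loose on the table at the right of the press; bystander. Origin: centre of the underside

How it is judged:
On the way, in this order (a step that is already met when the one before it is completed fails the run):
1. two diagonally opposite nuts are about halfway (0.5 to 1.1 rad) while the other two are still slack (under 0.35) (((value of joint nut_a between 0.5 and 1.1 rad and value of joint nut_c between 0.5 and 1.1 rad and value of joint each of nut_b, nut_d below 0.35 rad) or (value of joint nut_b between 0.5 and 1.1 rad and value of joint nut_d between 0.5 and 1.1 rad and value of joint each of nut_a, nut_c below 0.35 rad))), for 0.2 s.
2. all four nuts are about halfway (0.5 to 1.1 rad) (value of joint nut_a between 0.5 and 1.1 rad and value of joint nut_b between 0.5 and 1.1 rad and value of joint nut_c between 0.5 and 1.1 rad and value of joint nut_d between 0.5 and 1.1 rad), for 0.2 s.
3. two diagonally opposite nuts are home (over 1.48 rad) while the other two are still about halfway (((value of joint each of nut_a, nut_c above 1.48 rad and value of joint nut_b between 0.5 and 1.1 rad and value of joint nut_d between 0.5 and 1.1 rad) or (value of joint each of nut_b, nut_d above 1.48 rad and value of joint nut_a between 0.5 and 1.1 rad and value of joint nut_c between 0.5 and 1.1 rad))), for 0.2 s.
4. all four nuts are home (value of joint each of nut_a, nut_b, nut_c, nut_d above 1.48 rad), for 0.2 s.
At the end, for the whole second after the job is handed in: All four nuts are home (over 1.48 of 1.6 rad) and at rest, and the bone folder, card pack and clip jar lie within 20 mm of where they started (all of step 4 and velocity of joint nut_a between -0.05 and 0.05 rad/s and velocity of joint nut_b between -0.05 and 0.05 rad/s and velocity of joint nut_c between -0.05 and 0.05 rad/s and velocity of joint nut_d between -0.05 and 0.05 rad/s and distance of each of folder_bone, card_box, jar_clips from where it was at the start of the episode below 0.02 m); the robot touches nothing.
It fails at once if a nut is tightened well past halfway (over 1.25 rad) while another is still short of its first pass (under 0.45 rad) (value of joint any of nut_a, nut_b, nut_c, nut_d above 1.25 rad and value of joint any of nut_a, nut_b, nut_c, nut_d below 0.45 rad).
It fails at once if a loose bystander is pushed more than 20 mm (distance of any of folder_bone, card_box, jar_clips from where it was at the start of the episode above 0.02 m).
It also fails if it takes over 67 s, if anything falls off the work surface, if the arm or the gripper's body presses on something with over 40 N, if the wrist force passes 120 N, or if a joint passes its speed limit or range.

## Working session

There is one attempt and no reset: what is moved stays moved. The work goes in short steps, each a Python script; the robot and the scene stay as the last script left them, time stands still between calls to the robot, and variables do not carry over. Pictures are saved under pics/ and viewed, at most 10 in all, crops included, and the job is handed in when it is done.

```bash
mkdir -p pics
python3 - <<'E'
from rig import *
import cv2,numpy as np
p,d=camera("top"); cv2.imwrite("pics/top.png",p[:,:,::-1]); np.save("top_d.npy",d)
c=camera_params("top"); print(c); print(sense()["time_s"])
E
```

```text
{'K': array([[451.04834052,   0.        , 312.71171298],
       [  0.        , 451.04834052, 236.00524199],
       [  0.        ,   0.        ,   1.        ]]), 'position': array([0.51561602, 0.06676117, 0.99257108]), 'rotation': array([[ 0.01756991, -0.99905118,  0.03985008],
       [-0.99962947, -0.01672341,  0.02147697],
       [-0.02079016, -0.04021266, -0.99897483]])}
0.05
```

View pics/top.png

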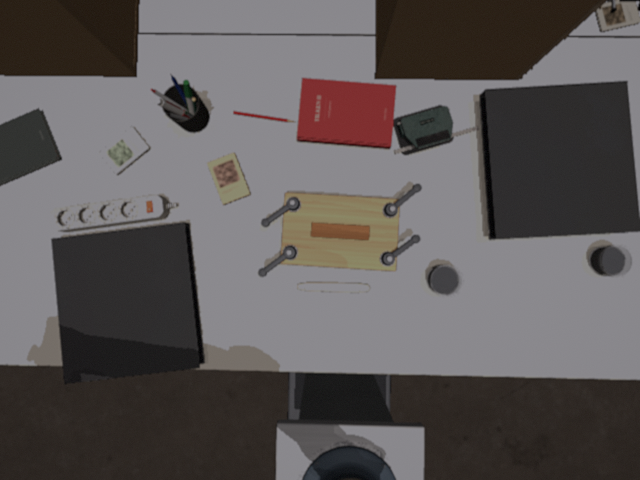

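The top view shows the press upright near the centre. Hubs are at about d (293,203), c (391,209), a (290,253) and b (388,258). The handle ends are at (265,223), (417,187), (262,272) and (416,239), all close to slack. The folder is at (333,287), the cards at (228,178) and the jar at (443,280).

```bash
cat > loc.py <<'E'
import cv2,numpy as np
from scipy.optimize import least_squares
from scipy.ndimage import distance_transform_edt
def world(c,uv,z):
    uv=np.atleast_2d(uv).astype(float)
    r=np.c_[uv,np.ones(len(uv))]@np.linalg.inv(c["K"]).T@c["rotation"].T
    return c["position"]+r*((z-c["position"][2])/r[:,2])[:,None]
def proj(c,P):
    q=(P-c["position"])@c["rotation"]; q=q@c["K"].T; return q[:,:2]/q[:,2:]
S={'a':(-.05,.1),'b':(-.05,-.1),'c':(.05,-.1),'d':(.05,.1)}
def phi(n,v): return (np.pi/2 if n in'ad' else -np.pi/2)+.8-v
def hub(pose,n):
    x,y,t=pose; sx,sy=S[n]; return np.array([x+np.cos(t)*sx-np.sin(t)*sy,y+np.sin(t)*sx+np.cos(t)*sy])
E
python3 - <<'E'
from rig import *
from loc import *
c=camera_params("top"); im=cv2.imread("pics/top.png"); d=np.load("top_d.npy")
v,u=np.mgrid[0:480,0:640]
ray=np.stack([u,v,np.ones_like(u)],-1)@np.linalg.inv(c["K"]).T
W=(ray*d[...,None])@c["rotation"].T+c["position"]
for q in [(340,210),(340,232),(291,253),(275,263),(228,178),(443,280),(130,290),(560,160),(60,20),(450,40),(345,110),(424,128),(110,210),(334,288)]: print(q,W[q[1],q[0]].round(3))
h={k:world(c,p,.085)[0,:2] for k,p in dict(d=(293,203),c=(391,209),a=(290,253),b=(388,258)).items()}
t={k:world(c,p,.079)[0,:2] for k,p in dict(d=(265,223),c=(417,187),a=(262,272),b=(416,239)).items()}
ctr=sum(h.values())/4; e=(h['d']+h['a']-h['b']-h['c'])/4+0; e2=(h['d']+h['c']-h['a']-h['b'])
yaw=np.arctan2(-e[0],e[1]); print(ctr,yaw,np.arctan2(e2[1],e2[0]))
# board colour rect
hsv=cv2.cvtColor(im,cv2.COLOR_BGR2HSV)
m=((hsv[...,0]>8)&(hsv[...,0]<35)&(hsv[...,1]>50)&(v>185)&(v<280)&(u>255)&(u<425)).astype(np.uint8)
pts=np.argwhere(m)[:,::-1]; top=pts[abs(W[pts[:,1],pts[:,0],2]-.063)<.012]
R=cv2.minAreaRect((world(c,top,.063)[:,:2]*1000).astype(np.float32)); print(R)
# dark-pixel fit of pose and handle angles
g=im.max(-1); mask=(g<110)&(v>178)&(v<282)&(u>252)&(u<428)&(abs(W[...,2]-.079)<.02)
print(mask.sum())
D=distance_transform_edt(~mask)
P=world(c,np.argwhere(mask)[:,::-1],.080)[:,:2]
def res(p):   # distance of dark pts to capsule centre lines
    best=[]
    for i,n in enumerate('abcd'):
        H=hub(p[:3],n); f=p[2]+phi(n,p[3+i]); w=np.array([np.cos(f),np.sin(f)])
        s=np.clip((P-H)@w,0,.068); r=np.linalg.norm(P-H-s[:,None]*w,axis=1)
        rad=np.where(s<=.012,.015,np.where(s>=.064,.009,.006)); best.append(np.maximum(r-rad*.5,0)+.3*r)
    return np.min(best,0)
s=least_squares(res,[*ctr,yaw,.1,.1,.1,.1],loss='soft_l1',f_scale=.004)
print(s.x.round(4),s.cost)
for n in 'abcd':
    i='abcd'.index(n); e=t[n]-h[n]; print(n,h[n],hub(s.x,n), np.linalg.norm(e), 'val by hand',(phi(n,0)+yaw-np.arctan2(e[1],e[0])+np.pi)%(2*np.pi)-np.pi)
np.save("pose.npy",s.x)
E
```

```text
(340, 210) [0.607 0.031 0.064]
(340, 232) [0.561 0.031 0.071]
(291, 253) [0.517 0.129 0.095]
(275, 263) [0.496 0.161 0.085]
(228, 178) [0.679 0.276 0.015]
(443, 280) [ 0.467 -0.183  0.056]
(130, 290) [0.432 0.474 0.038]
(560, 160) [ 0.715 -0.413  0.073]
(60, 20) [0.908 0.521 0.246]
(450, 40) [ 0.906 -0.158  0.187]
(345, 110) [0.827 0.023 0.032]
(424, 128) [ 0.785 -0.143  0.048]
(110, 210) [0.603 0.528 0.027]
(334, 288) [0.443 0.04  0.011]
[0.56345615 0.0307711 ] -0.039731916401451246 -0.04521952807654276
((563.3876953125, 31.72216033935547), (238.9484100341797, 148.0404510498047), 87.36428833007812)
1425
[ 0.5637  0.0321 -0.0503  0.0768  0.1019  0.0425  0.0982] 0.013672073385360372Traceback (most recent call last):
  File "<stdin>", line 32, in <module>
  File "loc.py", line 13, in hub
    x,y,t=pose; sx,sy=S[n]; return np.array([x+np.cos(t)*sx-np.sin(t)*sy,y+np.sin(t)*sx+np.cos(t)*sy])
    ^^^^^
ValueError: too many values to unpack (expected 3)
```

```bash
cat > push.py <<'E'
from rig import *
from loc import *
POSE=np.array([.5636,.0318,-.046]); ZT=.068+.025; ZH=.165
def tool(n,v,off,r=.053,z=ZT,s=1):
    f=POSE[2]+phi(n,v); w=np.array([np.cos(f),np.sin(f)]); m=np.array([-w[1],w[0]])
    p=np.r_[hub(POSE,n)+r*w+off*m,z]; x=s*np.r_[m,0]; zz=np.array([0,0,-1.]); 
    return p,np.c_[x,np.cross(zz,x),zz]
def sign(n,v0,v1):
    q0=np.array(sense()["joint_pos"]); best=[]
    for s in(1,-1):
        q=[inverse_kinematics(*tool(n,v,.02,s=s)) for v in(v0,v1)]
        if all(k is not None for k in q): best.append((max(abs(q[0]-q0)+0)+ (10 if abs(q[1][6])>2.5 else 0)+3*abs(q[1]-q[0]).max(),s))
    return min(best)[1]
def push(n,v0,v1,home=False):
    s=sign(n,v0,v1)
    movep(*tool(n,v0,.026,z=ZH,s=s))
    hit=move_l(*tool(n,v0,.026,s=s),feed=.12,until_force=15)
    if hit: print("descent contact",n,sense()["wrist_force"]); move_l(tool(n,v0,.026,z=ZH,s=s)[0]); raise SystemExit
    h=move_l(*tool(n,v1,.012 if home else .017,s=s),feed=.06,until_force=15)
    st=sense(); print(n,"hit",h,"F",np.round(st["wrist_force"],1),"miss mm",np.round((st["position"]-tool(n,v1,.017)[0])*1e3,1),"t",round(st["time_s"],2))
    p,R=tool(n,v1,.026,s=s); move_l(p,feed=.1); p[2]=ZH; move_l(p,feed=.2)
E
python3 - <<'E'
from push import *
for n in 'abcd':
  for s in(1,-1):
    print(n,s,[None if (q:=inverse_kinematics(*tool(n,v,.02,s=s))) is None else np.round(q,1).tolist() for v in(0,.8,1.6)])
command_gripper(0)
push('d',0,.8)
p,d=camera("wrist"); p2,_=camera("top")
cv2.imwrite("pics/t2.png",cv2.resize(p2[150:310,230:450],None,fx=3,fy=3)[:,:,::-1])
E
```

```text
a 1 [[-0.4, 0.4, -0.0, 2.1, 0.0, 0.6, 1.9], [-0.5, 0.4, 0.1, 2.0, -0.1, 0.7, 1.2], [-0.6, 0.5, 0.3, 1.9, -0.2, 0.7, 0.5]]
a -1 [[-0.8, 0.4, 0.5, 2.1, -0.3, 0.7, -0.9], [-0.9, 0.5, 0.6, 2.0, -0.4, 0.7, -1.6], [-1.1, 0.8, 1.1, 2.0, -0.9, 1.0, -2.0]]
b 1 [[-0.5, 0.6, 0.8, 2.0, -0.6, 0.8, -0.2], [-0.6, 0.7, 1.0, 2.0, -0.8, 0.9, -0.7], [-0.7, 0.7, 1.1, 2.1, -0.8, 0.9, -1.4]]
b -1 [[-0.1, 0.5, 0.2, 1.9, -0.2, 0.7, 2.6], [-0.2, 0.5, 0.4, 2.0, -0.3, 0.7, 2.0], [-0.5, 0.5, 0.8, 2.1, -0.6, 0.7, 1.4]]
c 1 [[-0.4, 0.7, 0.6, 1.7, -0.5, 0.9, -0.3], [-0.4, 0.7, 0.7, 1.8, -0.6, 0.9, -1.0], [-0.6, 0.8, 1.1, 1.9, -0.9, 1.0, -1.5]]
c -1 [[-0.0, 0.6, 0.1, 1.7, -0.1, 0.8, 2.5], [-0.1, 0.6, 0.4, 1.8, -0.3, 0.8, 1.9], [-0.3, 0.6, 0.6, 1.9, -0.5, 0.8, 1.3]]
d 1 [[-0.3, 0.5, -0.1, 1.9, 0.0, 0.7, 2.0], [-0.5, 0.6, 0.1, 1.8, -0.1, 0.8, 1.3], [-0.5, 0.6, 0.3, 1.7, -0.2, 0.8, 0.6]]
d -1 [[-0.7, 0.6, 0.5, 1.9, -0.4, 0.8, -0.8], [-0.8, 0.6, 0.6, 1.8, -0.5, 0.8, -1.6], [-1.0, 0.9, 1.1, 1.7, -0.9, 1.1, -2.0]]
d hit False F [-0.7 -0.6 -1.7] miss mm [-0.4  0.2  0.1] t 4.81
```

View pics/t2.png

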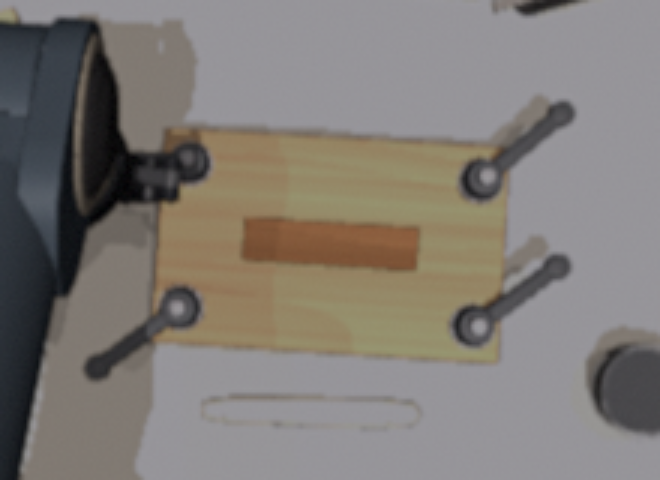

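d's handle has left its slack direction and is now hidden under the gripper at crop (160,175). The other three nuts are unchanged. Next I'll push b and then check d and b together.

Run:
```python
from push import *
push('b',0,.8)
movep(*tool('a',0,.026,z=ZH,s=sign('a',0,.8)))
p2,_=camera("top")
cv2.imwrite("pics/t3.png",cv2.resize(p2[150:310,230:450],None,fx=3,fy=3)[:,:,::-1])
print(sense()["time_s"])
```

```text
b hit False F [3.  1.4 2.7] miss mm [1.2 0.1 0.7] t 8.5
10.4
```

View pics/t3.png

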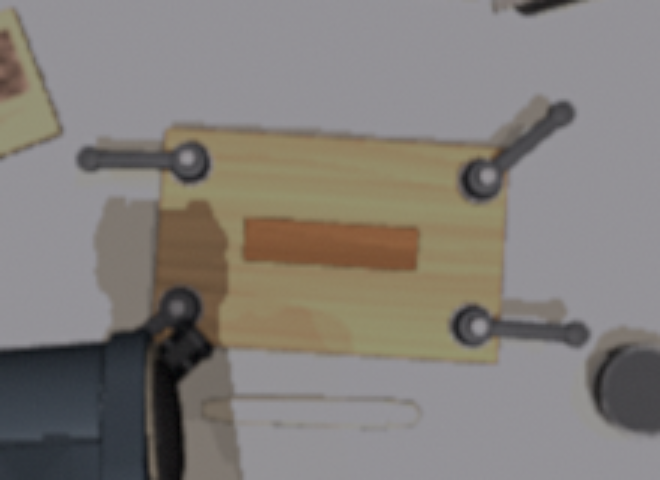

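Handles d (ends at 88,158) and b (575,333) point straight out, so both are at half. a and c are still slack.

Run:
```python
from push import *
push('a',0,.8)
push('c',0,.8)
p2,_=camera("top")
cv2.imwrite("pics/t4.png",cv2.resize(p2[150:310,230:450],None,fx=3,fy=3)[:,:,::-1])
print(sense()["time_s"])
```

```text
a hit False F [-0.9  0.2 -1.3] miss mm [-0.3  0.2  0.2] t 12.43
c hit False F [2.  0.1 1.5] miss mm [1.1 0.2 0.8] t 16.2
17.0083
```

View pics/t4.png

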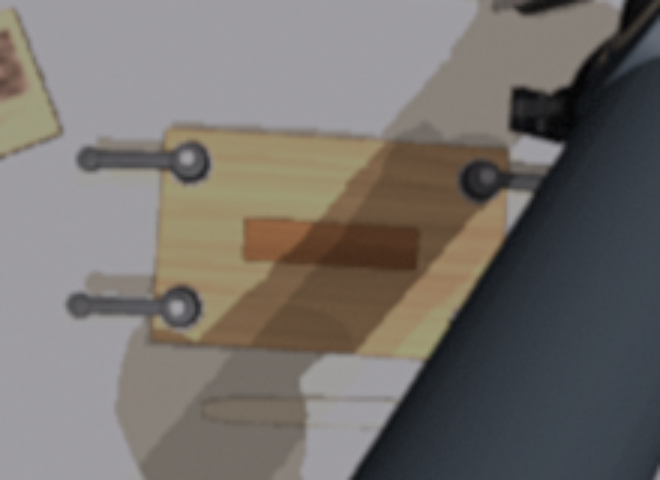

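All four handles now point straight out: d, a and c are visible here, and b was confirmed in the last picture. Next I'll bring d and b home.

Run:
```python
from push import *
push('d',.8,1.6,True)
push('b',.8,1.6,True)
movep(*tool('a',.8,.026,z=ZH,s=sign('a',.8,1.6)))
p2,_=camera("top")
cv2.imwrite("pics/t5.png",cv2.resize(p2[150:310,230:450],None,fx=3,fy=3)[:,:,::-1])
print(sense()["time_s"])
```

```text
d hit False F [-5.4  1.4  0.2] miss mm [ 0.9 -2.4 -0.5] t 20.02
b hit True F [ 2.6 -0.8  0.4] miss mm [3.5 0.9 2.2] t 23.73
25.7083
```

View pics/t5.png

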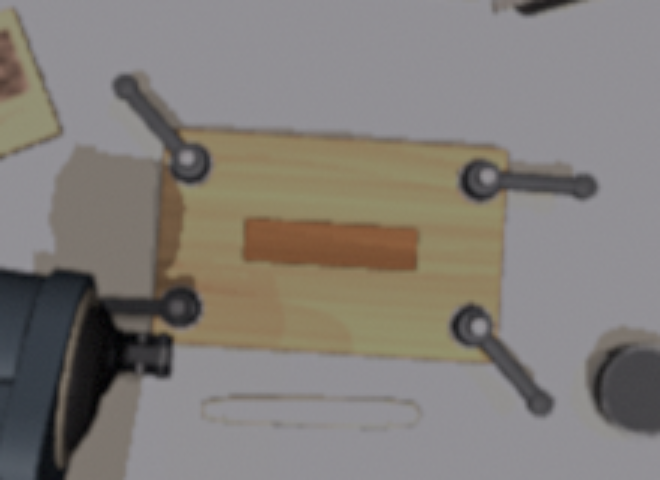

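Run:
```python
from push import *
c=camera_params("top")
for n,px,z in(('d',(125,86),.071),('b',(541,403),.071),('c',(588,186),.075)):
    w=world(c,np.array(px)/3+np.array([230,150])-.33,z)[0,:2]-hub(POSE,n)
    print(n,np.linalg.norm(w),(phi(n,0)+POSE[2]-np.arctan2(w[1],w[0])+np.pi)%(2*np.pi)-np.pi)
```

```text
d 0.06819081487529044 1.6138249229279866
b 0.06891183948330006 1.5818727073997945
c 0.07168085071275064 0.8021826289885698
```

d and b are home: they measure 1.61 and 1.58 rad. Next are a and c.

Run:
```python
from push import *
push('a',.8,1.6,True)
push('c',.8,1.6,True)
p,R=tool('c',1.6,.026,z=.3); st=sense()
move_l([.5,.0,.38],feed=.3)
move_joints([-1.299,0.469,-0.049,1.532,0.024,1.141,-0.082])
p2,_=camera("top")
cv2.imwrite("pics/t6.png",cv2.resize(p2[150:310,230:450],None,fx=3,fy=3)[:,:,::-1])
print(sense()["time_s"])
```

```text
a hit False F [-6.1  1.6  1.3] miss mm [ 0.9 -2.5 -0.4] t 27.79
c hit True F [ 1.8 -1.9  0.2] miss mm [3.7 1.  2.1] t 31.48
35.8667
```

View pics/t6.png

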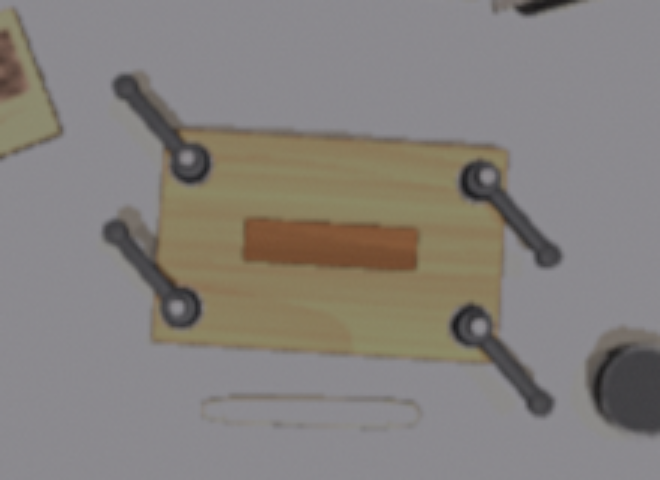

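All four handles are parallel and home, with ends at (125,86), (115,232), (548,257) and (541,403). The bystanders haven't moved and the arm is clear.

```bash
python3 -c "
from rig import *
print(finish_job())"
```

```text
the job is handed in; nothing more can be done
None
```

The job is handed in after about 36 s of robot time: all four nuts were brought to half and then home in crisscross order (d, b, a, c both times), the last picture shows them all home with the bystanders undisturbed, and no verdict came back.

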